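# Stroke the bay flags down for the night

## Robot

A 6-joint arm with a two-finger parallel gripper is mounted at the origin on the work surface. World frame = base frame: x ahead of the robot, y to its left, z up, the work surface at z = 0. Lengths are in m, angles in rad, forces in N, time in s.
With the tool pointing down it reaches from about 0.25 to 0.725 m from the base axis. Payload 4 kg.
Tool frame: the origin (TCP) lies midway between the tips of the shut fingers; the grasp point (between the pads) lies 19 mm behind it; y points along the fingers, x is the direction in which the jaws open and shut, and the axes are right-handed (so a half turn about y gives the same grasp; the last joint's range is limited). The gripper opens to 85 mm and grips with 20 to 120 N. Pads are 22 mm wide; open, the fingers measure 114 mm over their backs; the gripper's body (76 mm by 85 mm) begins 54 mm behind the grasp point. The pads swing forward as they close: fully open they stand 13 mm farther back than shut.
Start: joints at [1.337, 0.241, 0.005, 1.335, 0, 1.571], TCP at [0.116, 0.486, 0.231] pointing down, gripper open.
Joint ranges: [-2.72, 2.72], [-1.05, 1.87], [-1.09, 1.28], [-1.99, 2.15], [-1.42, 1.44], [-3.14, 3.14]. Speed limits (rad/s): [2.79, 2.79, 3.14, 3.14, 3.14, 3.14].

## Interface

Orientations are given as a unit quaternion [x, y, z, w].
In Python, from workcell import bot gives the robot as it stands. The module is installed in compiled form; this text tells all that it offers.
- The arm moves only by the shell command python3 -m inch 'ROWS'. ROWS is text: rows parted by semicolons, each of 7 numbers parted by spaces: the turn, a rotation vector about the tool's x, y, z in degrees, then the shift along the tool's x, y, z in mm, then the closure, from 0 (fully open) to 1 (shut). In form: ax ay az dx dy dz fingers; .... A call has 1 to 12 rows; each row shifts and turns the commanded pose from where the row before left it, along the tool's axes as they then stand; what a row does not reach is not made up. A row lasts 1/8 s, in which the tool goes at most 62.5 mm and 10.7 degrees, less where a joint would pass 70% of its speed; a pose out of reach is approached as far as the arm can. A call with a gripper value outside its range is refused whole. The fingers move at their own pace and stop on an object; the grip force is fixed at half the most. Time passes only in rows, so rows that do not move let the fingers close. It gives the time, the measured TCP pose, the force and the opening at its end, in the units of the state.
- bot.get_obs(): the state, without advancing time (a new reading comes with each control period).
- bot.camera(name): name is "side" or "top" or "wrist"; returns a dict with "color" (420x560x3 uint8, blue, green, red), "fx", "fy", "cx", "cy" (pixels), "extrinsics" (4x4, takes a point from world to camera coordinates). Camera axes: x right, y up, looking along -z (the intrinsics and any distortion apply to the point x, -y, -z); pixel columns grow to the right and rows downward; lengths in m; the calibration is good to about 2 mm. The wrist camera is an equidistant fisheye: a pixel r from the principal point sees the ray r / f radians off the axis. A picture is of the moment at which its call begins. There is no depth.
- bot.job_done(): hands the job in, once; it reports no verdict.
Trained networks look in the newest picture that a camera, given by its name, has taken for a name from the list of things; names that differ only in an ending like _2 or _b are one class to them, and where a whole thing is asked for, a point or a joint stands for the part that bears it (a point fixed in the world has none). Each returns a list of dicts, best first, with "conf" (0 to 1); they miss things now and then, are a little off and sometimes report something else, mostly with a low value. They report only what shows in the picture. A call takes as long as a camera call. They do not tell look-alikes from the thing itself.
- bot.look_for(name, camera): "extent" ([left, top, right, bottom] in pixels, round what is visible of it).
- bot.cut_out(name, camera): "region" (420x560 bool, what is visible of it) and "extent" ([left, top, right, bottom] in pixels, round what is visible of it).
- bot.spot_point(name, camera): "point" ([column, row] in pixels: a listed point, or the origin of a listed thing).
The state is a dict: "clock": time; "joint_pos": joint angles; "joint_vel": joint speeds; "tau": joint torques, N m; "eef_pos": TCP position; "tool_rot": TCP orientation; "ft_force": force on the tool from outside, world axes, zero at the start; "ft_torque": the same for the moment, N m; "grip_width": finger opening in m.
Only numpy, scipy, OpenCV 4.12 (cv2) and the standard library are available. Lean on these libraries where they do the work, as an engineer would, in place of code of your own. Each camera call takes 0.05 s, during which the arm holds its last target.

## Task

Set the gatehouse bay board to its night position: keep the fingers shut and run the fingertips lightly along the curved row of yellow flags, from the end with the green peg to the end with the red peg, so that one after another every flag is folded well over (past 45 degrees) towards the red end. Use only a light touch, pinch and lift nothing, and leave the board, both pegs, the stamp and everything else on the desk where they are.

Things in the scene. Friction and masses are not known exactly. Their poses are not given: they have to be found in the camera images.
- board: loose wooden board lying flat, 170 (x) by 340 (y) by 18 mm thick, about 1.8 kg, origin at the centre of its underside, z up. A dark 34 mm wide painted stripe runs along an arc of radius 160 mm about the board point (-115, 0) mm, bulging to the board's +x side; six yellow flags stand on it, 50 mm apart along the arc, flag 1 at the board's +y end, flag 6 at the -y end
- green_peg: small loose green plastic peg, 40 mm tall, 32 mm wide foot, standing on the board on the inner (board -x) side of one end of the flag arc, at board (-44, +70) or (-44, -70) mm; origin at the centre of its underside. It marks the end where the stroke starts; it may be at either end
- red_peg: the same peg in red, at the other end: the stroke finishes at this end
- bay1 (a point): middle of flag 1's hinge axis, 26 mm above the table (8 mm above the board top), on the arc at +44.8 degrees about its centre (from board +x towards +y). Every flag is a stiff plate 26 mm wide across the stripe, 4 mm thick, top edge 36 mm above its hinge; the hinge axis lies across the stripe between two lugs 12 mm high
- bay2 (a point): middle of flag 2's hinge axis, 26 mm above the table (8 mm above the board top), on the arc at +26.9 degrees about its centre (from board +x towards +y).
- bay3 (a point): middle of flag 3's hinge axis, 26 mm above the table (8 mm above the board top), on the arc at +9.0 degrees about its centre (from board +x towards +y).
- bay4 (a point): middle of flag 4's hinge axis, 26 mm above the table (8 mm above the board top), on the arc at -9.0 degrees about its centre (from board +x towards +y).
- bay5 (a point): middle of flag 5's hinge axis, 26 mm above the table (8 mm above the board top), on the arc at -26.9 degrees about its centre (from board +x towards +y).
- bay6 (a point): middle of flag 6's hinge axis, 26 mm above the table (8 mm above the board top), on the arc at -44.8 degrees about its centre (from board +x towards +y).
- flag1 (a joint): fold angle of flag 1 (rad): 0 upright, positive folded along the stripe towards flag 6 (board -y end), negative towards flag 1 (board +y end); -1.5 to 1.5, starts nearly upright; stays by friction where left, about 0.5 to 1 N moves it. A fingertip moving along the stripe at 32 to 48 mm above the table folds each flag past 45 degrees and slides on over it
- flag2 (a joint): fold angle of flag 2 (rad): 0 upright, positive folded along the stripe towards flag 6 (board -y end), negative towards flag 1 (board +y end); -1.5 to 1.5, starts nearly upright; stays by friction where left, about 0.5 to 1 N moves it.
- flag3 (a joint): fold angle of flag 3 (rad): 0 upright, positive folded along the stripe towards flag 6 (board -y end), negative towards flag 1 (board +y end); -1.5 to 1.5, starts nearly upright; stays by friction where left, about 0.5 to 1 N moves it.
- flag4 (a joint): fold angle of flag 4 (rad): 0 upright, positive folded along the stripe towards flag 6 (board -y end), negative towards flag 1 (board +y end); -1.5 to 1.5, starts nearly upright; stays by friction where left, about 0.5 to 1 N moves it.
- flag5 (a joint): fold angle of flag 5 (rad): 0 upright, positive folded along the stripe towards flag 6 (board -y end), negative towards flag 1 (board +y end); -1.5 to 1.5, starts nearly upright; stays by friction where left, about 0.5 to 1 N moves it.
- flag6 (a joint): fold angle of flag 6 (rad): 0 upright, positive folded along the stripe towards flag 6 (board -y end), negative towards flag 1 (board +y end); -1.5 to 1.5, starts nearly upright; stays by friction where left, about 0.5 to 1 N moves it.
- stamp: small hand stamp, black foot 36 x 26 mm, wooden handle, 55 mm tall, standing on the board inside the arc at about board (-55, 0) mm; origin under its centre; leave alone
- mug: white mug, 82 mm wide, 92 mm tall, origin under its centre; leave alone
- jar: amber jar, 68 mm wide, 85 mm tall, origin under its centre; leave alone
- tape: roll of yellow tape lying flat, 100 mm across, 48 mm tall, origin under its centre; leave alone
- carton: small cardboard carton 70 x 100 x 55 mm, origin under its centre; leave alone
Things that resemble listed ones, but are neither listed nor needed, are in the scene too. Of the things that look like the green_peg, the smallest one is meant.

How it is judged:
By the outcome, as a careful person would: the job done as asked, in the order asked, and still so for the second after the job is handed in, with the robot touching nothing.
It also fails if it takes over 43 s, if anything falls off the work surface, if the arm or the gripper's body presses on something with over 40 N, if the wrist force passes 120 N, or if a joint passes its speed limit or range.

## Working session

There is one attempt and no reset: what is moved stays moved. The work goes in short steps, Python scripts to look and compute and a shell command to move; the robot and the scene stay as the last step left them, time stands still between calls to the robot, and variables do not carry over. Pictures are saved under pics/ and viewed, and the job is handed in when it is done.

```bash
mkdir -p pics; python3 - <<'E'
from workcell import bot
import cv2
o=bot.get_obs(); print(o)
for c in("top","side","wrist"):
    d=bot.camera(c); cv2.imwrite(f"pics/{c}0.png",d["color"]); print(c,d["fx"],d["fy"],d["cx"],d["cy"],d["extrinsics"].tolist(),[k for k in d])
    for n in("green_peg","red_peg","stamp","bay1","bay2","bay3","bay4","bay5","bay6","board"):
        print(n,[( [round(float(v)) for v in r["point"]],round(r["conf"],2)) for r in bot.spot_point(n,c)])
E
```

```text
{'clock': 0.0, 'joint_pos': array([1.33698433e+00, 2.41458035e-01, 3.75713896e-03, 1.33519904e+00,
       2.71763413e-05, 1.57080198e+00]), 'joint_vel': array([ 0.00060635, -0.0002212 , -0.00036217, -0.00189306,  0.00016917,
        0.00046228]), 'tau': array([-7.83822748e-05, -3.72316182e+01,  2.52408582e+01,  1.68150914e-02,
       -9.78911135e-05,  2.04432247e-06]), 'eef_pos': array([0.11569289, 0.4857974 , 0.23040301]), 'tool_rot': array([ 0.55536145,  0.43767577, -0.43885498, -0.55445459]), 'ft_force': array([-0.17591457,  0.1482349 ,  0.35311361]), 'ft_torque': array([-0.03597237, -0.02400779,  0.01834123]), 'grip_width': 0.08541538250296293}
top 519.6272243045818 519.6272243045818 276.9375290612914 206.14908045509785 [[-0.011489827982003892, -0.9998689921655188, -0.011400980609298597, 0.018683996752594453], [0.983843595116723, -0.013341384965931685, 0.17853231582823414, -0.5439728406662258], [-0.1786610315674504, -0.00916547615241316, 0.9838679941161591, -1.2298066482274772], [0.0, 0.0, 0.0, 1.0]] ['color', 'fx', 'fy', 'cx', 'cy', 'extrinsics']
green_peg [([237, 230], 0.63), (
[... 2226 characters left out ...]
[([258, 230], 0.95), ([254, 222], 0.94), ([315, 197], 0.88), ([298, 202], 0.86), ([266, 210], 0.65), ([284, 206], 0.59)]
board [([289, 222], 0.81)]
wrist 325.19226210127806 325.19226210127806 275.7885083313578 212.29094865080265 [[0.2318466464972417, 0.9727517211265932, 0.0011052389938587313, -0.501164015196091], [-0.9196482306646081, 0.21955989614079693, -0.32563873209754657, 0.04230458204330698], [-0.31700830327207224, 0.07448181692126621, 0.9454936248355506, -0.3799669674887332], [0.0, 0.0, 0.0, 1.0]] ['color', 'fx', 'fy', 'cx', 'cy', 'extrinsics']
green_peg [([134, 415], 0.58)]
red_peg []
stamp [([110, 404], 0.5)]
bay1 []
bay2 []
bay3 []
bay4 []
bay5 []
bay6 []
board [([109, 412], 0.61)]
```

View pics/top0.png

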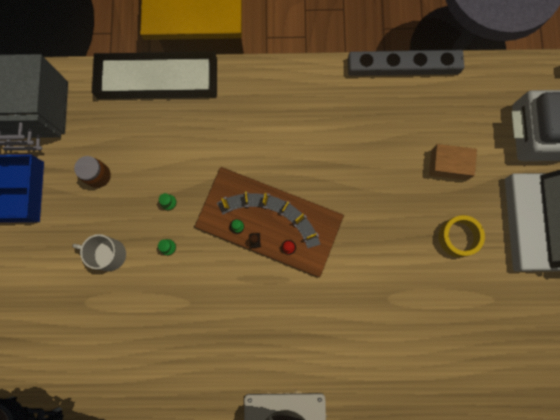

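View pics/side0.png

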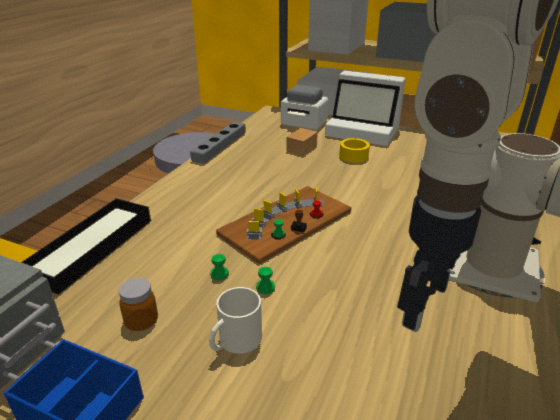

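```bash
python3 - <<'E'
import cv2
a=cv2.imread("pics/top0.png")[170:290,140:350];cv2.imwrite("pics/topc.png",cv2.resize(a,None,fx=3.8,fy=3.8,interpolation=cv2.INTER_CUBIC))
a=cv2.imread("pics/side0.png")[150:300,190:370];cv2.imwrite("pics/sidec.png",cv2.resize(a,None,fx=4,fy=4,interpolation=cv2.INTER_CUBIC))
E
```

```text
(no output)
```

View pics/topc.png

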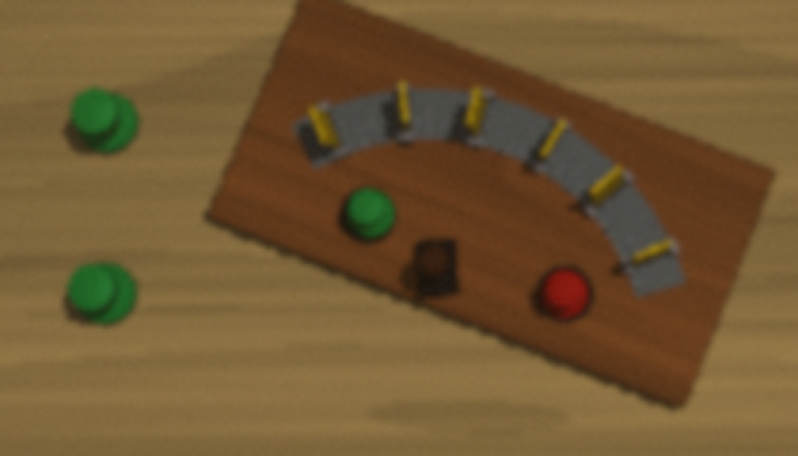

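View pics/sidec.png

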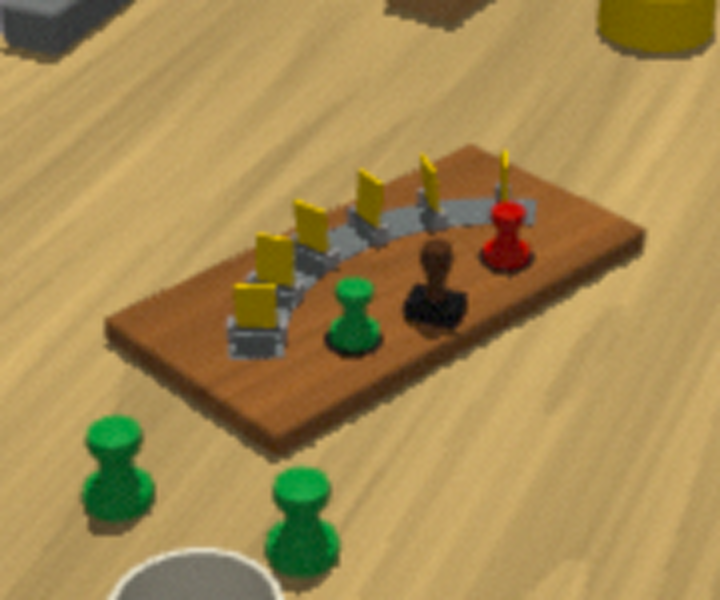

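```bash
cat > fit.py <<'E'
import numpy as np
from scipy.optimize import least_squares
T=dict(f=519.627,c=(276.9375,206.149),E=np.array([[-0.011489827982003892,-0.9998689921655188,-0.011400980609298597,0.018683996752594453],[0.983843595116723,-0.013341384965931685,0.17853231582823414,-0.5439728406662258],[-0.1786610315674504,-0.00916547615241316,0.9838679941161591,-1.2298066482274772]]))
S=dict(f=464.715,c=(280.404,204.464),E=np.array([[-0.9131252744792271,-0.4076790772137812,5.57615973623846e-05,0.49645487092901464],[0.21044246958873036,-0.47123481875628914,0.8565347118390028,-0.14411013640494388],[-0.3491650041178699,0.7821352284572324,0.5160894150295282,-1.088723545865995]]))
def proj(C,P):
    q=np.atleast_2d(P)@C["E"][:,:3].T+C["E"][:,3]
    return np.c_[C["c"][0]+C["f"]*q[:,0]/-q[:,2],C["c"][1]+C["f"]*q[:,1]/q[:,2]]
def world(p,P):
    c,s=np.cos(p[2]),np.sin(p[2]);P=np.atleast_2d(P)
    return np.c_[p[0]+c*P[:,0]-s*P[:,1],p[1]+s*P[:,0]+c*P[:,1],P[:,2]]
a=np.radians([44.8,26.9,9,-9,-26.9,-44.8])
bay=np.c_[-.115+.16*np.cos(a),.16*np.sin(a),np.full(6,.026)]
pegs=np.array([[-.044,.07,.018],[-.044,-.07,.018],[-.055,0,.018],[0,0,0]])
M=np.r_[bay,pegs]
E
python3 - <<'E'
from fit import *
ot=np.array([(229,203),(250,197),(266,200),(287,210),(300,220),(310,235),(237,230),(288,246),(254,238),(270,221)],float)
os_=np.array([(254,222+8),(254,222),(266,210),(284,206),(298,202),(315,197),(278,233),(314,212),(297,231),(289,222)],float); os_[0]=(258-4,230)
os_[0]=(258,230) # raw detections
os_=os_; 
def r(p,a=1,b=1): return np.r_[a*(proj(T,world(p,M))-ot).ravel(),b*(proj(S,world(p,M))-os_).ravel()]
for ab in((1,1),(1,0),(0,1)):
    s=least_squares(r,[.5,0,-.3],args=ab,loss="soft_l1"); p=s.x;print(ab,p.round(4),np.degrees(p[2]).round(2))
    if ab==(1,1): P=p;print(r(p).reshape(-1,2).round(1).tolist())
import cv2
for n,C in(("top",T),("side",S)):
    im=cv2.resize(cv2.imread(f"pics/{n}0.png"),None,fx=4,fy=4,interpolation=cv2.INTER_CUBIC)
    cor=np.array([[x,y,.018] for x,y in((.085,.17),(.085,-.17),(-.085,-.17),(-.085,.17))])
    for k in proj(C,world(P,np.r_[M[:9],cor])): cv2.circle(im,tuple(int(v*4+2) for v in k),3,(255,0,255),-1)
    im=im[640:1140,700:1500] if n=="top" else im[640:1160,780:1500]
    cv2.imwrite(f"pics/{n}fit.png",im)
E
```

```text
(1, 1) [ 0.5159  0.0307 -0.4091] -23.44
[[-0.9, -0.5], [-2.6, 1.0], [1.1, -0.4], [-1.5, -2.8], [0.7, -0.0], [1.3, 1.9], [0.2, -5.1], [0.8, 0.4], [7.1, 1.6], [-0.1, -0.4], [-5.2, 1.4], [3.6, -1.2], [1.5, 2.0], [-2.8, -0.6], [-0.5, -0.4], [0.2, 3.5], [-1.2, 1.6], [1.5, 2.5], [2.8, -5.1], [-3.8, 1.1]]
(1, 0) [ 0.5158  0.0314 -0.4141] -23.73
(0, 1) [ 0.5171  0.0255 -0.3913] -22.42
```

View pics/topfit.png

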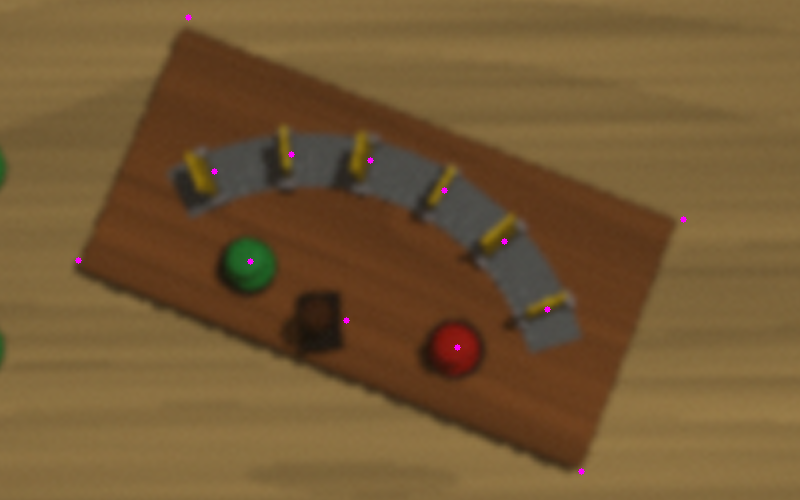

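View pics/sidefit.png

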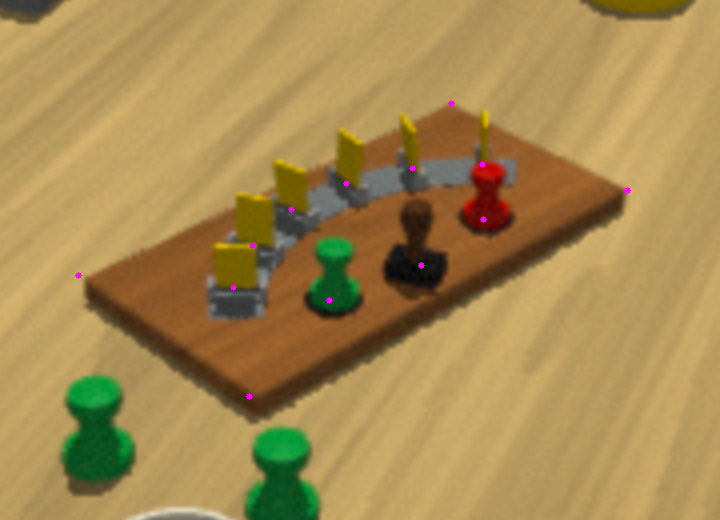

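```bash
python3 - <<'E'
from fit import *
cor=np.array([[x,y,.018] for x,y in((.085,.17),(.085,-.17),(-.085,-.17),(-.085,.17))])
M2=np.r_[cor,M[:6],]
ct=np.array([(184,25),(676,217),(578,469),(80,266)]); ct=(ct+[698,638])/4
cs=np.array([(86,285),(452,106),(626,192),(254,405)]); cs=(cs+[778,638])/4
# hinge middles measured by eye in crops (lug pairs), top: midpoint of lugs
ht=np.array([(203,182),(286,162),(366,163),(438,195),(497,239),(543,311)]);ht=(ht+[698,638])/4
hs=np.array([(237,295),(255,250),(296,212),(350,187),(412,173),(484,168)]);hs=(hs+[778,638])/4
def r(p,a=1,b=1): return np.r_[a*(proj(T,world(p,M2))-np.r_[ct,ht]).ravel(),b*(proj(S,world(p,M2))-np.r_[cs,hs]).ravel()]
for ab in((1,1),(1,0),(0,1)):
    s=least_squares(r,[.5,0,-.4],args=ab,loss="soft_l1"); p=s.x;print(ab,p.round(4),np.degrees(p[2]).round(2))
    print(r(p).reshape(-1,2).round(1).tolist())
E
```

```text
(1, 1) [ 0.5131  0.0341 -0.3931] -22.52
[[-1.2, 0.1], [0.3, 0.6], [0.5, 1.0], [-1.6, 0.9], [1.2, -0.8], [-0.3, -0.5], [-0.5, 0.5], [-0.0, -0.2], [0.6, 1.3], [-0.0, 0.1], [-1.5, -0.7], [-0.6, -0.1], [0.6, -0.0], [0.4, -0.8], [-0.1, -0.6], [-0.1, -0.1], [-0.7, 0.5], [-0.6, 0.0], [0.1, -0.5], [-0.3, -0.5]]
(1, 0) [ 0.514   0.034  -0.3925] -22.49
[[-1.2, -0.2], [0.3, 0.3], [0.6, 0.6], [-1.6, 0.6], [1.2, -1.1], [-0.2, -0.8], [-0.5, 0.2], [0.0, -0.5], [0.7, 1.0], [0.0, -0.2], [-1.7, -0.8], [-0.8, -0.2], [0.3, -0.1], [0.2, -0.9], [-0.4, -0.7], [-0.4, -0.2], [-1.0, 0.4], [-0.9, -0.1], [-0.2, -0.6], [-0.6, -0.6]]
(0, 1) [ 0.512   0.035  -0.3943] -22.59
[[-1.5, 0.5], [-0.0, 1.2], [0.1, 1.6], [-2.0, 1.3], [0.8, -0.4], [-0.6, -0.1], [-0.9, 1.0], [-0.4, 0.3], [0.2, 1.9], [-0.4, 0.7], [-1.3, -0.5], [-0.2, 0.1], [0.9, 0.3], [0.6, -0.4], [0.1, -0.3], [0.1, 0.2], [-0.5, 0.7], [-0.4, 0.3], [0.4, -0.2], [0.0, -0.2]]
```

```bash
python3 - <<'E'
from workcell import bot
import numpy as np
from scipy.spatial.transform import Rotation as R
o=bot.get_obs(); print(o["clock"],o["eef_pos"]); m=R.from_quat(o["tool_rot"]).as_matrix(); print(m.round(3))
yx=np.degrees(np.arctan2(m[1,0],m[0,0])); yz=np.degrees(np.arctan2(m[1,2],m[0,2])); print("yaw x,z",yx,yz)
C=np.array([.4068,.0781])
for b in(65,0,-65):
    w=np.radians(b-22.5); print(b,(C+.16*np.array([np.cos(w),np.sin(w)])).round(4),"travel yaw",b-22.5-90, "J1~",np.degrees(np.arctan2(*(C+.16*np.array([np.cos(w),np.sin(w)]))[::-1])))
d=np.r_[C+.16*np.array([np.cos(np.radians(42.5)),np.sin(np.radians(42.5))]),.231]-o["eef_pos"]; print((m.T@d*1000).round(1))
E
```

```text
1.65 [0.11584722 0.48640409 0.23128176]
[[ 0.232 -0.    -0.973]
 [ 0.973 -0.     0.232]
 [-0.    -1.     0.   ]]
yaw x,z 76.60494202338884 166.6049420068044
65 [0.5248 0.1862] travel yaw -47.5 J1~ 19.53546408165409
0 [0.5546 0.0169] travel yaw -112.5 J1~ 1.7423061957149324
-65 [ 0.4138 -0.0817] travel yaw -177.5 J1~ -11.175646944750588
[-1.973e+02  3.000e-01 -4.673e+02]
```

```bash
python3 -m inch '0 0 0 -16 0 -39 1; 0 0 0 -17 0 -39 1; 0 0 0 -16 0 -39 1; 0 0 0 -17 0 -39 1; 0 0 0 -16 0 -39 1; 0 0 0 -17 0 -39 1; 0 0 0 -16 0 -39 1; 0 0 0 -17 0 -39 1; 0 0 0 -16 0 -39 1; 0 0 0 -17 0 -39 1; 0 0 0 -16 0 -39 1; 0 0 0 -16 0 -38 1'; python3 -m inch '0 8 0 0 0 0 1; 0 9 0 0 0 0 1; 0 9 0 0 0 0 1; 0 8 0 0 0 0 1; 0 0 0 0 0 0 1; 0 0 0 0 0 0 1; 0 0 0 0 0 0 1'
```

```text
clock: 3.15
eef_pos: [0.5256, 0.1856, 0.2313]
tool_rot: [-0.555, -0.438, 0.438, 0.555]
ft_force: [0.1, 0.8, -0.7]
grip_width: -0.0003
clock: 4.03
eef_pos: [0.5245, 0.1866, 0.2313]
tool_rot: [-0.659, -0.257, 0.257, 0.659]
ft_force: [-0.2, -0.5, 1.2]
grip_width: 0.0002
```

```bash
python3 -m inch '0 0 0 0 30 0 1; 0 0 0 0 40 0 1; 0 0 0 0 40 0 1; 0 0 0 0 25 0 1; 0 0 0 0 16 0 1; 0 0 0 0 0 0 1; 0 0 0 0 0 0 1'; python3 - <<'E'
from workcell import bot
from fit import *
from scipy.spatial.transform import Rotation as R
import cv2
o=bot.get_obs(); m=R.from_quat(o["tool_rot"]).as_matrix(); print(o["eef_pos"],m.round(3).tolist(),o["joint_pos"].round(3))
P=[.5131,.0341,-.3931]
aa=np.radians(np.arange(65,-66,-10)); arc=np.c_[-.115+.16*np.cos(aa),.16*np.sin(aa),np.full(len(aa),.04)]
ims=[]
for n,C in(("top",T),("side",S)):
    im=cv2.resize(bot.camera(n)["color"],None,fx=3,fy=3,interpolation=cv2.INTER_CUBIC)
    for k in proj(C,world(P,arc)): cv2.circle(im,tuple(int(v*3+1) for v in k),2,(255,0,255),-1)
    k=proj(C,o["eef_pos"])[0]; cv2.circle(im,tuple(int(v*3+1) for v in k),3,(255,255,0),-1)
    im=im[450:900,500:1100] if n=="top" else im[400:1000,480:1180]
    cv2.imwrite(f"pics/{n}2.png",im)
E
```

```text
clock: 4.9
eef_pos: [0.5255, 0.1869, 0.0815]
tool_rot: [0.659, 0.258, -0.256, -0.659]
ft_force: [0.2, -1.0, 0.4]
grip_width: 0.0003
[0.52545411 0.18691054 0.0814795 ] [[0.736, 0.002, -0.677], [0.677, 0.001, 0.736], [0.002, -1.0, -0.001]] [ 0.342  0.458 -0.088  1.022 -0.     1.169]
```

View pics/top2.png

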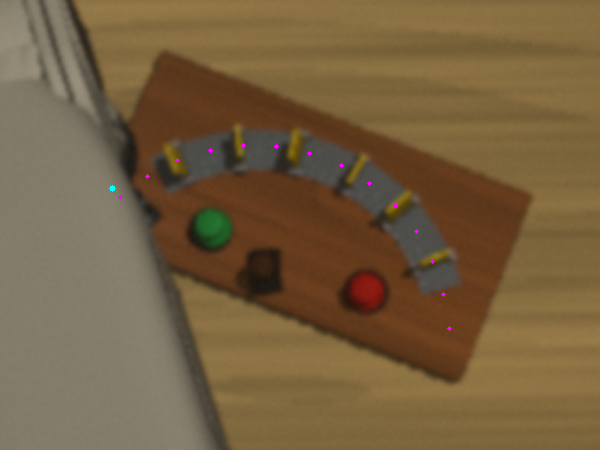

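View pics/side2.png

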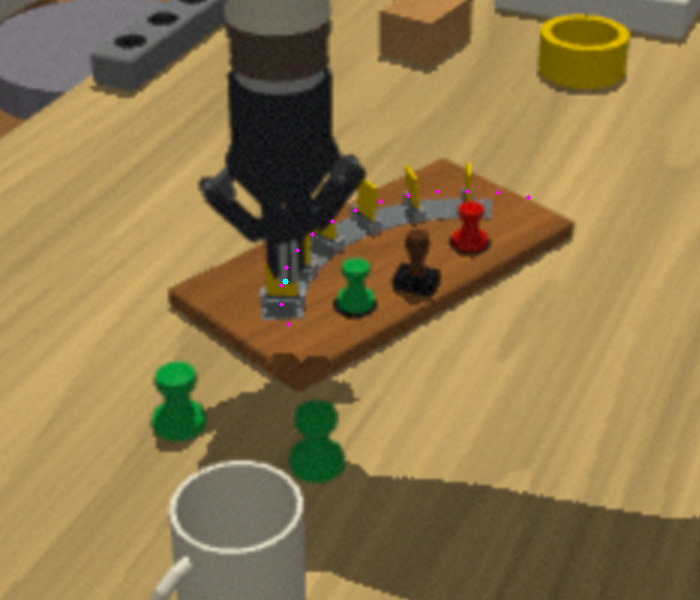

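```bash
python3 -m inch '0 0 0 0 15 0 1; 0 0 0 0 15 0 1; 0 0 0 0 11 0 1; 0 0 0 0 0 0 1; 0 0 0 0 0 0 1'; python3 -m inch '0 4 0 -0.4 0 -11.2 1; 0 4 0 -0.4 0 -11.2 1; 0 4 0 -0.4 0 -11.2 1; 0 4 0 -0.4 0 -11.2 1; 0 4 0 -0.4 0 -11.2 1; 0 4 0 -0.4 0 -11.2 1; 0 4 0 -0.4 0 -11.2 1; 0 0 0 0 0 0 1'
cat > chk.py <<'E'
from workcell import bot
from fit import *
import cv2,sys
o=bot.get_obs(); v=o["eef_pos"][:2]-[.4068,.0781]; print("board angle",np.degrees(np.arctan2(v[1],v[0]))+22.5,"radius mm",np.hypot(*v)*1000,"z",o["eef_pos"][2],o["ft_force"].round(1))
for n in sys.argv[2:]:
    im=cv2.resize(bot.camera(n)["color"],None,fx=3,fy=3,interpolation=cv2.INTER_CUBIC)
    im=im[450:900,500:1100] if n=="top" else im[400:1000,480:1180]
    cv2.imwrite(f"pics/{n}{sys.argv[1]}.png",im)
E
python3 chk.py 3 side
```

```text
clock: 5.62
eef_pos: [0.5246, 0.1866, 0.0392]
tool_rot: [0.659, 0.257, -0.257, -0.659]
ft_force: [-0.2, 0.8, 0.6]
grip_width: 0.0
clock: 6.62
eef_pos: [0.5623, 0.1179, 0.04]
tool_rot: [-0.701, -0.09, 0.089, 0.701]
ft_force: [0.5, -0.4, -0.1]
grip_width: 0.0001
board angle 36.843841432122176 radius mm 160.55109158246998 z 0.03996184031736805 [ 0.5 -0.4 -0.1]
```

View pics/side3.png

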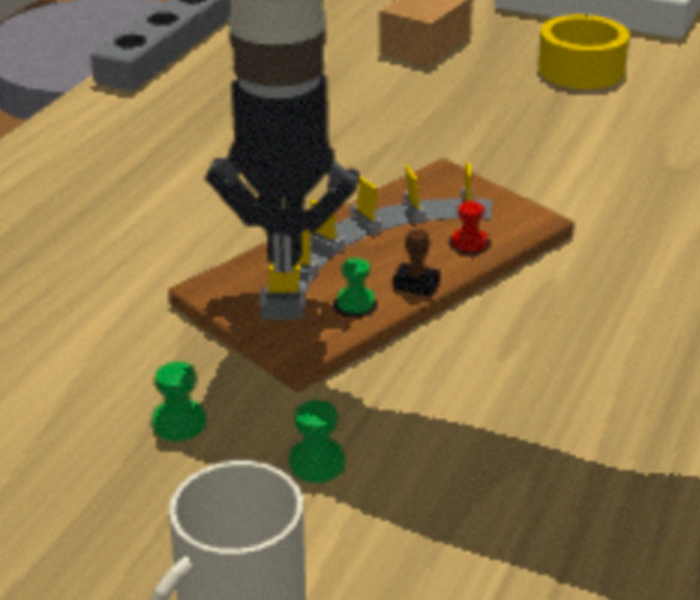

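```bash
python3 -m inch '0 4 0 -0.4 0 -11.2 1; 0 4 0 -0.4 0 -11.2 1; 0 4 0 -0.4 0 -11.2 1; 0 4 0 -0.4 0 -11.2 1; 0 4 0 -0.4 0 -11.2 1; 0 4 0 -0.4 0 -11.2 1; 0 4 0 -0.4 0 -11.2 1; 0 4 0 -0.4 0 -11.2 1; 0 4 0 -0.4 0 -11.2 1; 0 4 0 -0.4 0 -11.2 1; 0 0 0 0 0 0 1'
python3 chk.py 4 side top
```

```text
clock: 8.05
eef_pos: [0.5511, 0.009, 0.0396]
tool_rot: [-0.69, 0.155, -0.155, 0.69]
ft_force: [-0.3, 0.3, 0.7]
grip_width: -0.0002
board angle -3.1048794207793975 radius mm 160.00388264074337 z 0.0396084011964848 [-0.3  0.3  0.7]
```

View pics/side4.png

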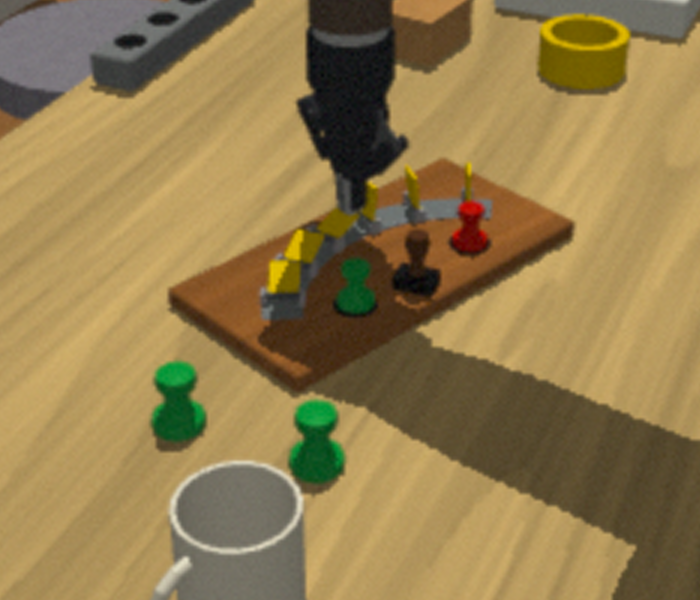

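View pics/top4.png

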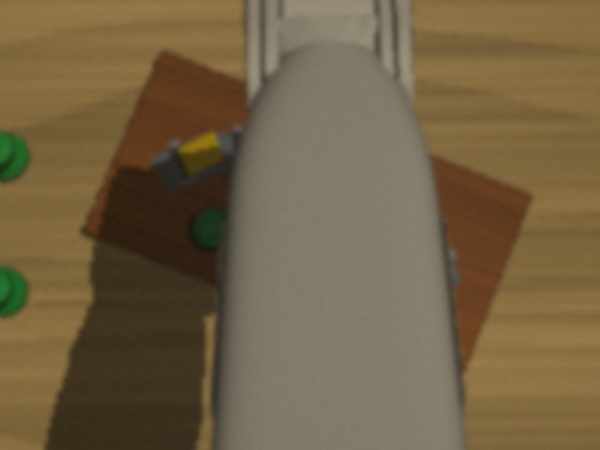

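Flags 1–3 are folded towards the red end, and the board hasn't moved. I'll continue the stroke.

```bash
python3 -m inch '0 4 0 -0.4 0 -11.2 1; 0 4 0 -0.4 0 -11.2 1; 0 4 0 -0.4 0 -11.2 1; 0 4 0 -0.4 0 -11.2 1; 0 4 0 -0.4 0 -11.2 1; 0 4 0 -0.4 0 -11.2 1; 0 4 0 -0.4 0 -11.2 1; 0 4 0 -0.4 0 -11.2 1; 0 4 0 -0.4 0 -11.2 1; 0 0 0 0 0 0 1'
python3 chk.py 5 side; python3 -m inch '0 4 0 -0.4 0 -11.2 1; 0 4 0 -0.4 0 -11.2 1; 0 4 0 -0.4 0 -11.2 1; 0 4 0 -0.4 0 -11.2 1; 0 4 0 -0.4 0 -11.2 1; 0 4 0 -0.4 0 -11.2 1; 0 4 0 -0.4 0 -11.2 1; 0 0 0 0 0 0 1;0 0 0 0 0 0 1'
python3 chk.py 6 side
```

```text
clock: 9.4
eef_pos: [0.4827, -0.0628, 0.0394]
tool_rot: [-0.608, 0.361, -0.36, 0.608]
ft_force: [0.4, 0.1, 0.5]
grip_width: -0.0001
board angle -39.17118067860354 radius mm 160.01436877969445 z 0.039398290148596894 [0.4 0.1 0.5]
clock: 10.58
eef_pos: [0.4089, -0.0824, 0.0395]
tool_rot: [-0.503, 0.496, -0.497, 0.503]
ft_force: [-0.5, -0.3, -0.5]
grip_width: -0.0
board angle -66.74723693863939 radius mm 160.53643255538293 z 0.039528885652471785 [-0.5 -0.3 -0.5]
```

View pics/side6.png

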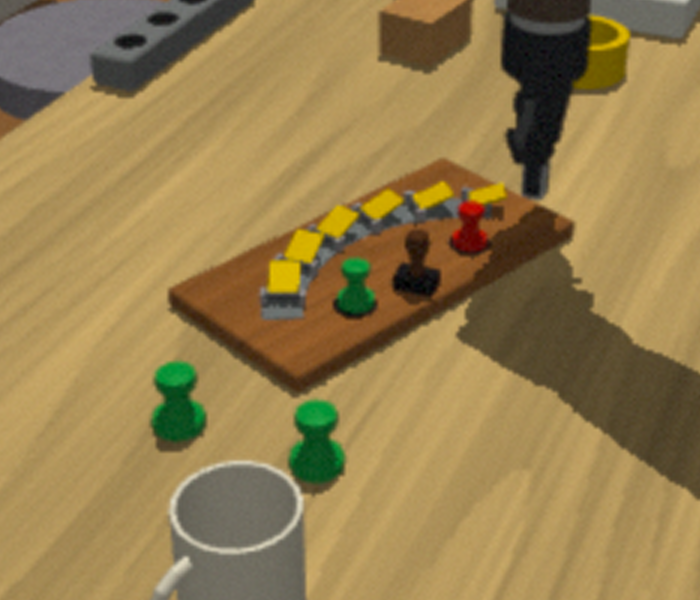

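```bash
python3 -m inch '0 0 0 0 -15 0 1; 0 0 0 0 -30 0 1; 0 0 0 0 -40 0 1; 0 0 0 0 -40 0 1; 0 0 0 30 -25 0 1; 0 0 0 40 0 0 1; 0 0 0 40 0 0 1; 0 0 0 40 0 0 1; 0 0 0 30 0 0 1; 0 0 0 0 0 0 1; 0 0 0 0 0 0 1'
python3 chk.py 7 side top
```

```text
clock: 12.0
eef_pos: [0.4097, -0.2621, 0.1891]
tool_rot: [-0.503, 0.498, -0.497, 0.503]
ft_force: [0.4, -0.1, 0.4]
grip_width: 0.0
board angle -67.0079491575958 radius mm 340.2167397346161 z 0.18907866657281866 [ 0.4 -0.1  0.4]
```

View pics/side7.png

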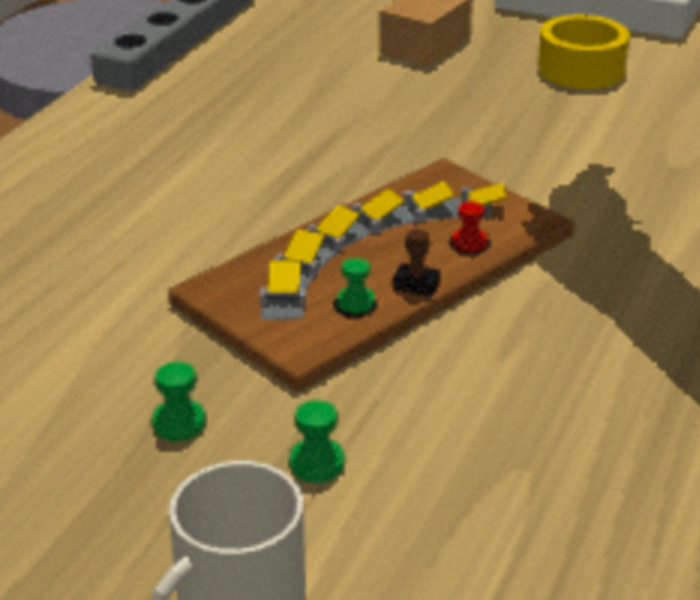

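View pics/top7.png

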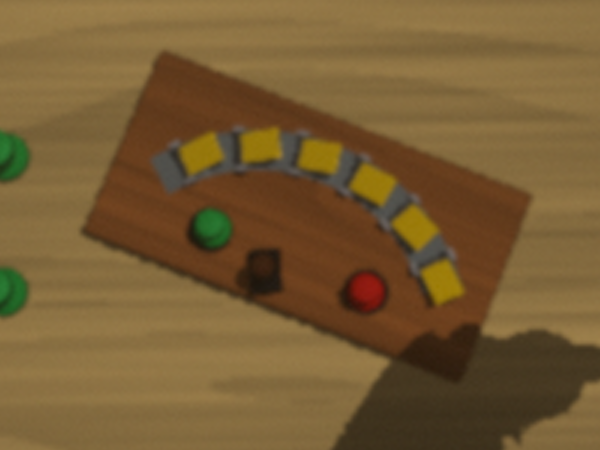

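```bash
python3 -c "
from workcell import bot
bot.job_done(); print(bot.get_obs()['clock'])"
```

```text
the job is handed in; nothing more can be done
the job is handed in; nothing more can be done
```

All six flags are folded over towards the red end, and I handed the job in at about 12 s on the robot clock, well inside the 43 s limit. I shut the fingers and ran the tips along the flag arc at about 40 mm above the table. The stroke went from the green-peg end (flag 1) to the red-peg end (flag 6), then I lifted clear to the side.

- **Flags:** the final top and side pictures show all six well over. I judged this by eye and did not compute each angle. The tip height and the flag geometry imply about 67 degrees each.
- **Nothing disturbed:** the board corners, both pegs and the stamp sit at the same pixels as before the stroke. The other items visible in those views also look unmoved. The last pictures did not cover the jar and showed only part of the mug. The arm stayed away from both.
- **Touch:** wrist force read at most about 1.2 N whenever I checked, at the end of each move, which is within sensor noise.
- **Disagreement in the measurements:** my first fit of the board's position, from the network's points, was off by up to 7 pixels. I refitted it from the board corners and hinges picked out by eye. That brought the two cameras to within about 2 mm of each other, and the stroke used that fit.

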